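# Show a plug's tip to the inspection camera

### The job

Draw the plug with the flat tab head out of the cell block and show its tip to the inspection camera: hold it in the air with the middle of its tip face 80 mm straight in front of the lens, the face square to the lens and the flat tab standing upright, its broad faces looking left and right. Leave the two knob-headed plugs seated in the block, do not touch the camera, and leave the dish, bottle and vial nearby where they are. Finish while still holding the plug there, keeping still.

Things in the scene. Friction and masses are not known exactly. Their poses are not given: they have to be found in the camera images.
- tab_plug: the plug to show: grey plastic, about 70 g, upright in any one of the three pockets. Origin: centre of its round tip face (lower end); z: axis, tip to head. Stem 20 mm in diameter to z = 38 mm; collar 28 mm in diameter to z = 44 mm, resting on the block; then its flat tab head, 34 mm wide (x), 10 mm thick (y), up to z = 84 mm: grip it across the thickness. Tip has a steel band along x.
- plug_tip (a point): centre of the tip face of the tab plug (same point and axes as the plug's body)
- knob_plug_1: a neighbouring grey plug, the same stem and collar but with a round knob 28 mm in diameter as its head, 66 mm long over all; origin at its tip, z up its axis; must stay seated
- knob_plug_2: the other knob-headed plug, same as the first; must stay seated
- cell_block: fixed aluminium block, 56 mm (x) x 190 mm (y) x 45 mm high, origin at the centre of its underside; three upright round pockets, 22 mm wide and 40 mm deep, in a row along its y axis at -65, 0 and +65 mm. Seated plugs reach 38 mm into it with 1 mm play all round, free to turn
- camera: fixed inspection camera: a round dark foot 104 mm in diameter with a yoke 94 mm high and in it a tilted head with a lens 36 mm in diameter and a flat ring of 60 mm with white dots (light ring) round it. Origin at the centre of the foot's underside. The lens looks obliquely upward, towards the robot's side. Head and lens reach about 135 mm high
- lens (a point): centre of the front glass of the camera lens; z axis = the line of sight, pointing out of the lens (obliquely up, about 19 to 41 degrees from vertical, different every time); the y axis is level
- focus (a point): the point 80 mm straight in front of the lens glass on the line of sight, where the tip face belongs; axes as for the lens. About 0.18 to 0.21 m above the worktop
- petri: flat closed dish, 59 mm in diameter, 14 mm high, lying beside the camera; bystander; origin at the centre of its underside
- amber_bottle: small brown bottle with a black cap, 48 mm in diameter, 92 mm high, standing; bystander; origin at the centre of its underside
- vial: glass vial with a black cap, 22 mm in diameter, 50 mm high, standing; bystander; origin at the centre of its underside
Mind the look-alikes: they are no part of the job. Leave any green or pink look-alike of the knob_plug_2 alone.

How it is judged:
By the outcome, as a careful person would: the job done as asked, in the order asked, and still so for the second after the job is handed in, while the arm keeps its last pose, push and grip.
It also fails if it takes over 32 s, if anything falls off the work surface, if the arm or the gripper's body presses on something with over 40 N, if the wrist force passes 120 N, or if a joint passes its speed limit or range.

### The arm

A 7-joint arm with a two-finger parallel gripper is mounted at the origin on a cart in front of the work surface, level with it; the furniture and walls round the work are solid. World frame = base frame: x ahead of the robot, y to its left, z up, the work surface at z = 0. Lengths are in mm, angles in rad, forces in N, time in s.
With the tool pointing down it reaches from about 400 to 875 mm from the base axis. Payload 19.3 kg.
Tool frame: the origin (TCP) lies at the very end of the fingers, on their centre line; the grasp point (between the pads) lies 19 mm behind it (grip_point_offset is the z of the grasp point in the tool frame, in mm); z points along the fingers, y is the line along which they close (so a half turn about z gives the same grasp; the last joint's range is limited). The gripper opens to 85 mm and grips with 20 to 120 N. Pads are 22 mm wide; open, the fingers measure 114 mm over their backs; the gripper's body (76 mm by 85 mm) begins 54 mm behind the grasp point. The pads swing forward as they close: fully open they stand 13 mm farther back than shut.
Start: joints at [1.081, 0.521, -0.036, 1.599, 0.021, 1.021, -0.113], TCP at [254.708, -570.734, 203.391] pointing down, gripper open.
Joint ranges: [-2.91, 2.91], [-0.3, 2.13], [-1.5, 1.42], [0.17, 2.43], [-1.26, 4.41], [0.16, 1.93], [-2.52, 2.52]. Speed limits (rad/s): [1.89, 1.89, 2.39, 2.39, 3.01, 3.01, 3.01].

### API

Orientations are given as a 3x3 rotation matrix whose columns are the frame's x, y, z axes.
In Python, from workcell import movep, movel, goto_joints, open_gripper, clamp, wait, inverse_kinematics, read_state, camera, PlanningError, finish_job, grip_point_offset gives the robot as it stands. Calls block until the motion is done:
- movep(position, orientation): joint-space move of the TCP to a pose.
- movel(position, frame=None, max_speed=150, guard=None): straight line of the TCP; frame=None keeps the orientation; max_speed is the mean speed in mm/s. With guard (N) it stops when the force on the tool has changed by that much, and returns True; else False.
- goto_joints(angles): joint-space move.
- open_gripper() and clamp(): open the fingers fully, or close them until they stop; the grip force is fixed at half the most.
- wait(seconds).
- inverse_kinematics(position, orientation): joint angles nearest the present ones, or None.
- read_state(): the state.
- camera(name): name is "side" or "top"; returns a dict with "image" (420x560x3 uint8, blue, green, red), "range_z" (420x560 float32, mm along the optical axis (not along the pixel's ray), 0 where there is no reading), "fx", "fy", "cx", "cy" (pixels), "cam_to_world" (4x4, takes a point from camera to world coordinates). Camera axes: x right, y up, looking along -z (the intrinsics and any distortion apply to the point x, -y, -z); pixel columns grow to the right and rows downward; lengths in mm; the calibration is good to about 2 mm. A picture is of the moment at which its call begins.
A pose or a line that the arm cannot do raises PlanningError and nothing moves.
- finish_job(): hands the job in; it is judged then, once.
The state is a dict: "time": time; "qpos": joint angles; "qvel": joint speeds; "joint_efforts": joint torques, N m; "eef_pos": TCP position; "tool_rot": TCP orientation; "ft_force": force on the tool from outside, world axes, zero at the start; "torque": the same for the moment, N m; "finger_gap": finger opening in mm; "gripper_force": force on a finger pad.
Only numpy, scipy, OpenCV 4.12 (cv2) and the standard library are available. Lean on these libraries where they do the work, as an engineer would, in place of code of your own. Each camera call takes 0.05 s, during which the arm holds its last target. There are 200 camera calls.

## Working session

There is one attempt and no reset: what is moved stays moved. The work goes in short steps, each a Python script; the robot and the scene stay as the last script left them, time stands still between calls to the robot, and variables do not carry over. Pictures are saved under pics/ and viewed, at most 10 in all, crops included, and the job is handed in when it is done.

```bash
ls; mkdir -p pics; python3 - <<'E'
from workcell import *
import cv2,numpy as np
for n in("top","side"):
    c=camera(n); np.savez(f"{n}0.npz",**c); cv2.imwrite(f"pics/{n}0.png",c["image"])
    print(n,c["fx"],c["fy"],c["cx"],c["cy"],[k for k in c]); print(np.round(c["cam_to_world"],3))
print(grip_point_offset, read_state()["time"])
E
```

```text
pics
top 444.18678616201606 444.18678616201606 277.7033792185931 211.16820189431138 ['image', 'range_z', 'fx', 'fy', 'cx', 'cy', 'cam_to_world']
[[-7.000000e-03  9.880000e-01 -1.520000e-01  4.274350e+02]
 [-9.990000e-01 -2.000000e-03  3.200000e-02 -2.757830e+02]
 [ 3.100000e-02  1.520000e-01  9.880000e-01  1.011157e+03]
 [ 0.000000e+00  0.000000e+00  0.000000e+00  1.000000e+00]]
side 489.93167904134276 489.93167904134276 280.92053983311854 201.7091762125318 ['image', 'range_z', 'fx', 'fy', 'cx', 'cy', 'cam_to_world']
[[ 3.28000e-01  3.74000e-01 -8.67000e-01 -2.13451e+02]
 [-9.44000e-01  1.44000e-01 -2.95000e-01 -5.75805e+02]
 [ 1.50000e-02  9.16000e-01  4.00000e-01  5.22451e+02]
 [ 0.00000e+00  0.00000e+00  0.00000e+00  1.00000e+00]]
-18.700000000000003 0.1
```

View pics/top0.png

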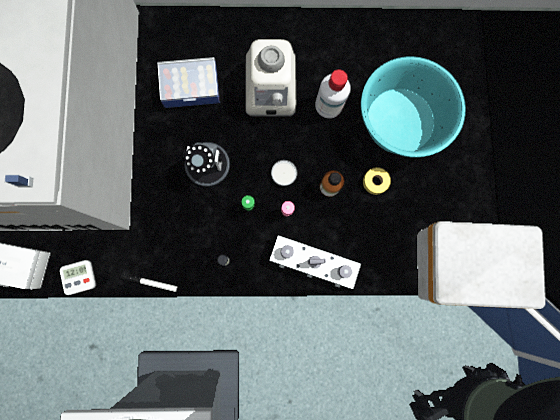

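View pics/side0.png

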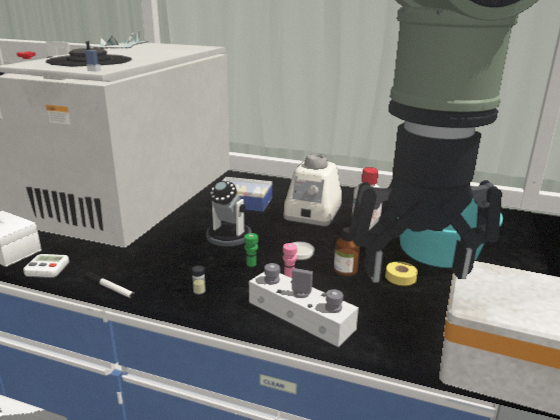

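The top view shows the block at about (315,262) with the tab plug in its middle pocket (316,262). The knobs are at (284,252) and (345,271). The inspection camera is at (203,160), the dish at (284,173), the bottle at (333,182) and the vial at (223,260). The green and pink look-alikes are at (248,202) and (288,208). Next I enlarge the camera head and the block in both views.

```bash
cat > h.py <<'E'
import numpy as np,cv2
def load(f): return dict(np.load(f))
def cloud(c):
    z=c["range_z"]; v,u=np.indices(z.shape)
    P=np.stack([(u-c["cx"])/c["fx"]*z,-(v-c["cy"])/c["fy"]*z,-z,np.ones_like(z)],-1)
    W=(P@c["cam_to_world"].T)[...,:3]; W[z==0]=np.nan; return W
def ray(c,u,v):
    d=np.array([(u-c["cx"])/c["fx"],-(v-c["cy"])/c["fy"],-1.]); M=c["cam_to_world"]
    return M[:3,3],M[:3,:3]@d
def onz(c,u,v,z):
    o,d=ray(c,u,v); return o+d*(z-o[2])/d[2]
def proj(c,p):
    q=np.linalg.inv(c["cam_to_world"])@np.r_[p,1]
    return np.array([c["cx"]+c["fx"]*q[0]/-q[2],c["cy"]-c["fy"]*q[1]/-q[2]])
E
python3 - <<'E'
from h import *
t,s=load("top0.npz"),load("side0.npz")
cr=lambda c,u,v,w,h:cv2.resize(c["image"][v:v+h,u:u+w],(400,300),interpolation=cv2.INTER_CUBIC)
cv2.imwrite("pics/crops.png",np.vstack([np.hstack([cr(t,170,130,80,60),cr(t,265,225,100,75)]),np.hstack([cr(s,190,170,80,60),cr(s,240,255,120,90)])]))
for c,n in((t,"t"),(s,"s")):
    W=cloud(c)
    for u,v in ([(316,262),(284,252),(345,271),(203,160),(284,173),(333,182),(223,260),(300,262)] if n=="t" else [(225,192),(302,275),(271,270),(334,296),(230,232)]): print(n,u,v,np.round(W[v,u]))
W=cloud(t); 
sub=W[225:300,260:365]; print(np.round(sub[::6,::8,2]))
sub=W[135:190,175:235]; print(np.round(sub[::5,::5,2]))
E
```

```text
t 316 262 [ 463. -384.   93.]
t 284 252 [ 485. -319.   70.]
t 345 271 [ 444. -447.   72.]
t 203 160 [ 668. -153.  133.]
t 284 173 [ 669. -323.   17.]
t 333 182 [ 631. -423.   94.]
t 223 260 [ 470. -188.   47.]
t 300 262 [ 465. -355.   43.]
s 225 192 [ 662. -152.  121.]
s 302 275 [ 460. -386.   85.]
s 271 270 [ 472. -326.   74.]
s 334 296 [ 436. -447.   73.]
s 230 232 [ 684. -150.   15.]
[[   1.   -1.   -2.   -1.   -2.   -1.    1.    0.    3.   -1.    1.   -1.
     0.   -2.]
 [  -0.    1.    3.    2.    0.   -0.   -2.    1.    1.   -1.   -1.   -1.
     1.   -1.]
 [  -0.    1.    0.    2.    4.   -0.    2.    1.    1.    0.   -1.    0.
    -3.   -1.]
 [   1.   -3.   45.   47.   43.   -1.    1.   -0.   -1.   -1.   -1.    2.
     0.   -1.]
 [   2.    1.   46.   71.   73.   42.   45.   46.   -1.   -0.   -1.    2.
     2.    2.]
 [  -1.    1.   45.   71.   71.   45.   47.   46.   44.   46.    2.    1.
     1.    0.]
 [  -3.    0.   44.   45.   42.   47.   69.   90.   90.   46.   47.   43.
    -2.    1.]
 [  -1.    3.   -0.    2.   43.   47.   44.   51.   46.   44.   62.   71.
    47.   -1.
[... 441 characters left out ...]
746.]]
[[ -2.  -1.  -2.  -0.  -1.   0.  -0.   2.   0.   1.   1.   1.]
 [ -1.   3.   3.  -2.   3.  -1.   2.   2.   3.   1.  -1.   0.]
 [ -0.  -2.  -2.  -0. 130. 133.  80.  70.  56.   1.   3.   1.]
 [ -3.   1.  84. 125. 128. 127. 127. 119.  72.  13.   2.   1.]
 [  1.  -0. 121. 120. 138. 139. 129. 125.  92.  88.  12.   1.]
 [ -0.  -1. 116. 131. 131. 136. 128. 120.  91.  86.  15.  -3.]
 [ -1.   4.  12. 114. 131. 130. 116. 116.  15.  30.  15.  -2.]
 [  1.  -3.  13. 107. 109. 111. 110.  13.  17.  14.  15.   2.]
 [ -0.  -2.  -2.  14.  10.  17.  12.  13.  15.  15.  12.  -0.]
 [ -2.  -2.  -1.   1.  14.  13.  17.  14.  14.  10.  -1.  -0.]
 [  3.  -2.  -1.   2.   2.   8.   8.  10.   3.  -1.  -0.   2.]]
```

View pics/crops.png

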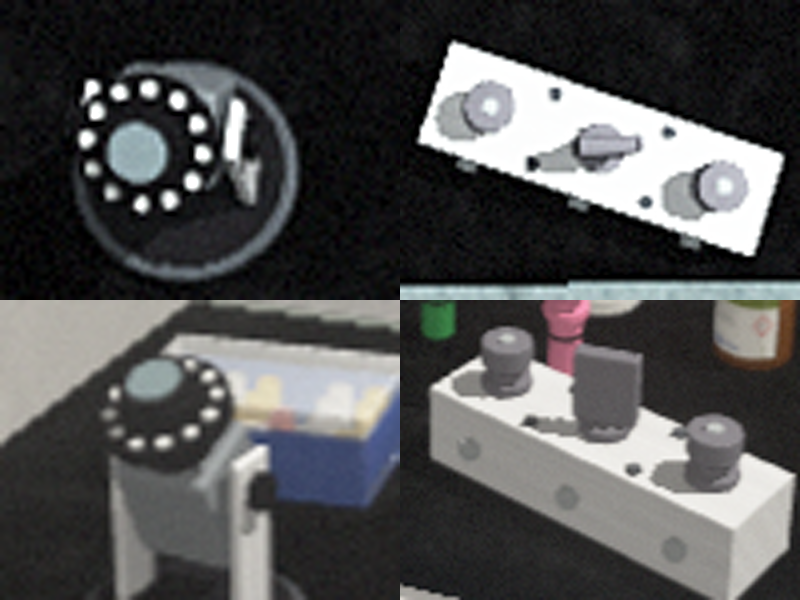

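The crops show the lens disc at top (197,160) and side (221,186), with the dot ring around it. The tab plug's head lies nearly level in the top view, and the knob plugs sit well clear at both sides. Next: the lens plane and normal, the tab axis and the IK.

```bash
cat > m.py <<'E'
from h import *
from scipy.optimize import least_squares
t,s=load("top0.npz"),load("side0.npz")
def lens_px(c,box):
    u0,v0,w,h=box; im=c["image"][v0:v0+h,u0:u0+w].astype(int)
    m=((im[...,0]-im[...,2]>8)&(im.sum(-1)>330)&(im.sum(-1)<600)).astype(np.uint8)
    n,l,st,ce=cv2.connectedComponentsWithStats(m,connectivity=4); k=1+np.argmax(st[1:,4])
    cnt=cv2.findContours((l==k).astype(np.uint8),0,1)[0][0]
    print("lens",ce[k]+[u0,v0],st[k],cv2.fitEllipse(cnt)[1])
    return ce[k]+[u0,v0]
def tri(a,b):
    A=[];B=[]
    for c,p in((t,a),(s,b)):
        o,d=ray(c,*p); d/=np.linalg.norm(d); Q=np.eye(3)-np.outer(d,d); A.append(Q);B.append(Q@o)
    return np.linalg.solve(sum(A),sum(B)),np.linalg.norm(np.cross(*[ray(c,*p)[1]/np.linalg.norm(ray(c,*p)[1]) for c,p in((t,a),(s,b))]))
a=lens_px(t,(185,145,30,30)); b=lens_px(s,(205,172,35,30))
L,_=tri(a,b)
gap=[np.linalg.norm(proj(c,L)-p) for c,p in((t,a),(s,b))]
print("L",L.round(1),"reproj px",np.round(gap,2))
rng=np.random.default_rng(0)
def plane(P):
    best=None
    for _ in range(2000):
        q=P[rng.choice(len(P),3,False)]; n=np.cross(q[1]-q[0],q[2]-q[0]); l=np.linalg.norm(n)
        if l<150: continue
        n/=l; m=abs((P-q[0])@n)<4
        if best is None or m.sum()>best.sum(): best=m
    for _ in range(5):
        c=P[best].mean(0); n=np.linalg.svd(P[best]-c)[2][2]; n*=np.sign(n[2]); best=abs((P-c)@n)<5
    return c,n,best.sum(),P[best]
for c,nm in((t,"top"),(s,"side")):
    W=cloud(c).reshape(-1,3); W=W[np.isfinite(W).all(1)]
    r=np.linalg.norm(W-L,axis=1)
    ring=W[(r>19)&(r<30)]; disc=W[r<15]
    ce,n,k,_=plane(ring)
    print(nm,"ring",ce.round(1),"n",n.round(3),k,len(ring),"tilt",np.degrees(np.arccos(n[2])).round(2),"az",np.degrees(np.arctan2(n[1],n[0])).round(1),"lens ahead of ring",((L-ce)@n).round(1),"disc",((disc.mean(0)-ce)@n).round(1),disc.mean(0).round(1))
# tab, block
W=cloud(t); box=np.zeros(W.shape[:2],bool); box[225:300,260:365]=1
P=W[box&(W[...,2]>82)&(abs(W[...,1]+384)<30)]
u,sv,vt=np.linalg.svd(P[:,:2]-P[:,:2].mean(0)); print("tab",P.mean(0).round(1),len(P),vt[0],(P[:,:2]-P[:,:2].mean(0))@vt[0]@np.ones(1) if 0 else np.ptp((P[:,:2]-P[:,:2].mean(0))@vt[0]),np.ptp((P[:,:2]-P[:,:2].mean(0))@vt[1]))
g=t["image"][225:300,260:365].min(-1); m=((g>70)&(W[225:300,260:365,2]>30)).astype(np.uint8)
cnt=max(cv2.findContours(m,0,1)[0],key=cv2.contourArea).reshape(-1,2)+[260,225]
Q=np.array([onz(t,*p,45)[:2] for p in cnt],np.float32); print("block",cv2.minAreaRect(Q))
# tab top face in image: brighter? line fit on image mask
E
python3 m.py
```

```text
lens [196.96296296 160.13888889] [  7  10  11  12 108] (10.501204490661621, 11.264822006225586)
lens [220.23880597 185.31343284] [10 10 11  8 67] (6.6880412101745605, 10.495898246765137)
L [ 667.  -139.9  133. ] reproj px [0.73 0.69]
top ring [ 674.7 -141.2  119.9] n [-0.418  0.062  0.906] 242 257 tilt 25.03 az 171.6 lens ahead of ring 15.2 disc 14.9 [ 667.2 -140.4  132.8]
side ring [ 666.7 -146.3  116.8] n [-0.412  0.04   0.91 ] 146 160 tilt 24.48 az 174.4 lens ahead of ring 14.9 disc 14.1 [ 666.  -141.1  131.8]
tab [ 464.7 -385.8   90.7] 82 [ 0.00474478 -0.99998874] 33.657405888392624 8.642557014741392
block ((464.04449462890625, -386.0468444824219), (189.95281982421875, 57.36212921142578), 70.77362823486328)
```

```bash
cat >> m.py <<'E'
L=np.array([666.7,-140.4,132.5]); n=np.array([-.415,.052,.908]); n/=np.linalg.norm(n)
for it in range(3):
    N=[]
    for c in(t,s):
        W=cloud(c).reshape(-1,3); W=W[np.isfinite(W).all(1)]
        h=(W-L)@n; r=np.linalg.norm(W-L-np.outer(h,n),axis=1)
        R=W[(r>19.5)&(r<29)&(h>-21)&(h<-9)]; N.append(R-R.mean(0))
    k=[len(x) for x in N]; each=[np.linalg.svd(x)[2][2] for x in N]
    n=np.linalg.svd(np.vstack(N))[2][2]; n*=np.sign(n[2])
print("n",n.round(4),k,[(e*np.sign(e[2])).round(3) for e in each],"focus",(L+80*n).round(1))
for c,b in((t,(180,138,40,40)),(s,(203,170,45,35))):
    u0,v0,w,h=b; g=c["image"][v0:v0+h,u0:u0+w].min(-1)
    num,l,st,ce=cv2.connectedComponentsWithStats((g>170).astype(np.uint8))
    print("pred ring centre",proj(c,L-14.7*n).round(1),"dots",[(x+[u0,v0]).round(1).tolist() for x,a in zip(ce[1:],st[1:,4])if a<14])
E
python3 m.py | tail -3; python3 - <<'E'
from workcell import *
import numpy as np
n=np.array([-.415,.052,.908]);n/=np.linalg.norm(n); F=np.array([666.7,-140.4,132.5])+80*n
ly=np.cross([0,0,1],n);ly/=np.linalg.norm(ly)
print(read_state()["tool_rot"].round(2))
for sg in(1,-1):
    R=np.column_stack([np.cross([sg,0,0],[0,0,-1]),[sg,0,0],[0,0,-1.]])
    print("pick",sg,[None if (q:=inverse_kinematics([464.7,-385.8,z],R)) is None else np.round(q,2) for z in(57,210)])
    y=sg*ly; R=np.column_stack([np.cross(y,-n),y,-n])
    print("show",sg,[None if (q:=inverse_kinematics(F+n*d,R)) is None else np.round(q,2) for d in(50,110)])
E
```

```text
n [-0.422   0.046   0.9054] [335, 169] [array([-0.42 ,  0.057,  0.906]), array([-0.433,  0.018,  0.901])] focus [ 632.9 -136.7  204.9]
pred ring centre [197.9 159.4] dots [[187.6, 147.2], [193.3, 148.0], [199.1, 147.1], [205.1, 149.7], [211.5, 149.0], [188.7, 152.0], [208.9, 154.1], [186.9, 157.1], [202.0, 159.0], [209.9, 160.1], [187.7, 163.3], [219.0, 164.5], [208.0, 166.0], [191.7, 168.3], [197.6, 170.2], [203.3, 169.5]]
pred ring centre [222.8 190.4] dots [[203.0, 171.0], [211.6, 170.4], [220.0, 170.0], [223.7, 170.3], [212.5, 173.0], [222.0, 172.5], [206.0, 174.0], [212.0, 175.0], [203.0, 177.0], [203.0, 179.0], [208.0, 178.0], [208.5, 180.5], [207.0, 183.5], [227.5, 182.0], [203.0, 184.0], [231.5, 184.5], [212.5, 188.0], [233.0, 188.0], [231.5, 192.5], [227.7, 195.7], [239.5, 194.0], [242.0, 195.0], [216.5, 198.0], [222.0, 198.0]]
[[ 0.91  0.41 -0.  ]
 [ 0.41 -0.91  0.  ]
 [-0.   -0.   -1.  ]]
pick 1 [array([ 0.79,  0.68, -0.29,  1.76,  0.27,  0.74,  0.36]), array([ 0.84,  0.5 , -0.35,  1.64,  0.19,  1.04,  0.43])]
show 1 [array([ 0.25,  0.28, -0.17,  1.95,  0.11,  0.49, -1.68]), array([ 0.4 ,  0.18, -0.32,  1.93,  0.12,  0.62, -1.68])]
pick -1 [array([ 0.34,  0.71,  0.38,  1.78, -0.38,  0.72, -2.22]), array([ 0.32,  0.51,  0.4 ,  1.67, -0.23,  1.01, -2.35])]
show -1 [array([ 0.66,  0.33, -0.67,  1.93,  0.45,  0.55,  1.17]), array([ 0.62,  0.2 , -0.58,  1.92,  0.23,  0.63,  1.37])]
```

```bash
python3 - <<'E'
from workcell import *
import numpy as np,cv2
R=np.column_stack([[0,1,0],[1,0,0],[0,0,-1.]])
movep([464.4,-386,150],R)
movel([464.4,-386,57],max_speed=80,guard=15)
s=read_state(); print(s["time"],s["eef_pos"],s["ft_force"].round(1) if hasattr(s["ft_force"],"round") else s["ft_force"])
clamp(); wait(.2)
s=read_state(); print(s["time"],s["finger_gap"],s["gripper_force"],np.round(s["ft_force"],1),np.round(s["torque"],2))
c=camera("side"); np.savez("side1.npz",**c); cv2.imwrite("pics/side1.png",cv2.resize(c["image"][180:360,200:440],(720,540)))
E
```

```text
2.5167 [ 464.66877563 -386.192823     57.49721904] [-0.2 -0.  -0.6]
3.4083 7.975272568130293 59.062392711639404 [-0.5 -0.2  3.1] [-0.04 -0.14 -0.02]
```

View pics/side1.png

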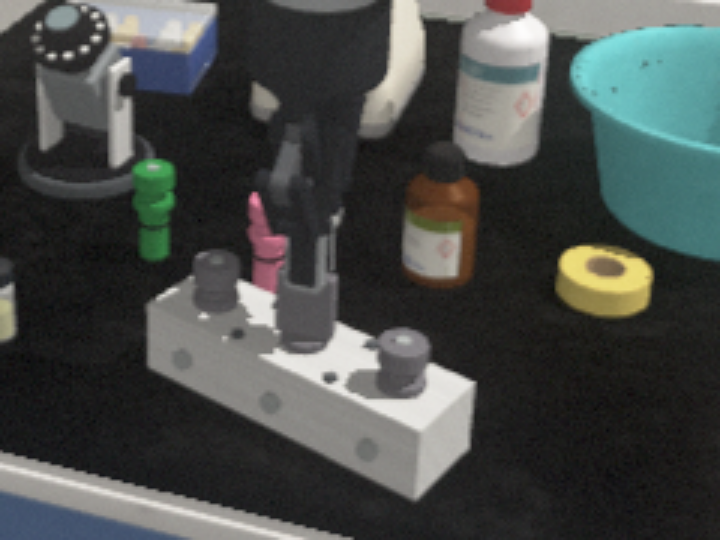

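The picture shows the fingers closed on the tab at about (305,300), with forces low and both knob plugs still seated. Next I lift it and bring it to a standoff along the line of sight.

```bash
cat > pose.py <<'E'
import numpy as np
n=np.array([-.420,.050,.906]);n/=np.linalg.norm(n); L=np.array([666.7,-140.4,132.5]); F=L+80*n
ly=np.cross([0,0,1],n);ly/=np.linalg.norm(ly); y=-ly
R=np.column_stack([np.cross(y,-n),y,-n])
E
python3 - <<'E'
from workcell import *
from pose import *
import cv2
p=read_state()["eef_pos"]
print(movel([p[0],p[1],p[2]+50],max_speed=60,guard=25)); s=read_state(); print(s["finger_gap"],np.round(s["ft_force"],1))
movel([p[0],p[1],p[2]+170],max_speed=150)
movep(F+n*110,R)
wait(.4)
s=read_state(); print(s["time"],s["finger_gap"],np.round(s["ft_force"],1),s["eef_pos"],(F+n*110).round(1))
for k in("side","top"):
    c=camera(k); np.savez(k+"2.npz",**c); 
    from h import proj
    u,v=np.int32(proj(c,F+n*70)); print(u,v)
    im=c["image"][max(v-75,0):v+75,max(u-100,0):u+100]; cv2.imwrite(f"pics/{k}2.png",cv2.resize(im,None,fx=4,fy=4))
E
```

```text
False
7.748934248109855 [-0.7  0.7 -0.8]
6.9 8.042905646402803 [-0.1  0.4  0.1] [ 586.8860011  -131.16115462  304.53014681] [ 586.9 -130.9  304.7]
200 130
179 175
```

View pics/side2.png

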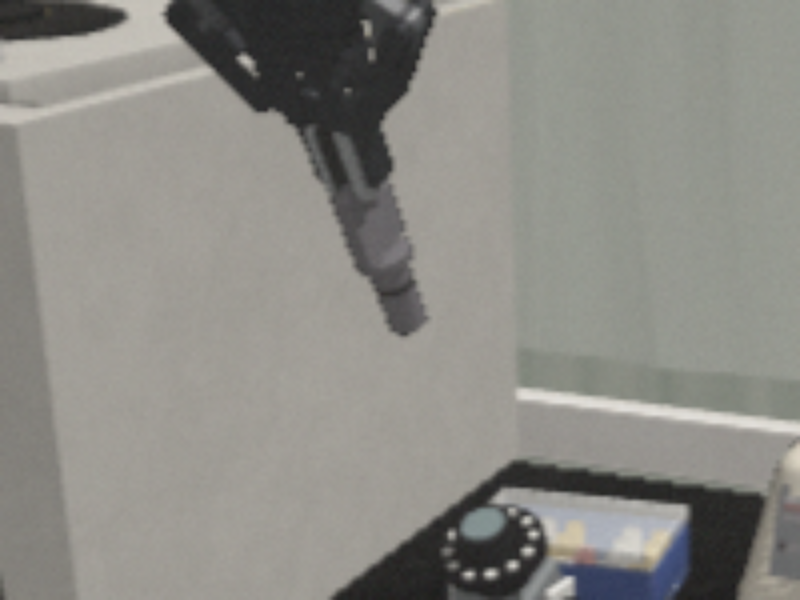

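View pics/top2.png

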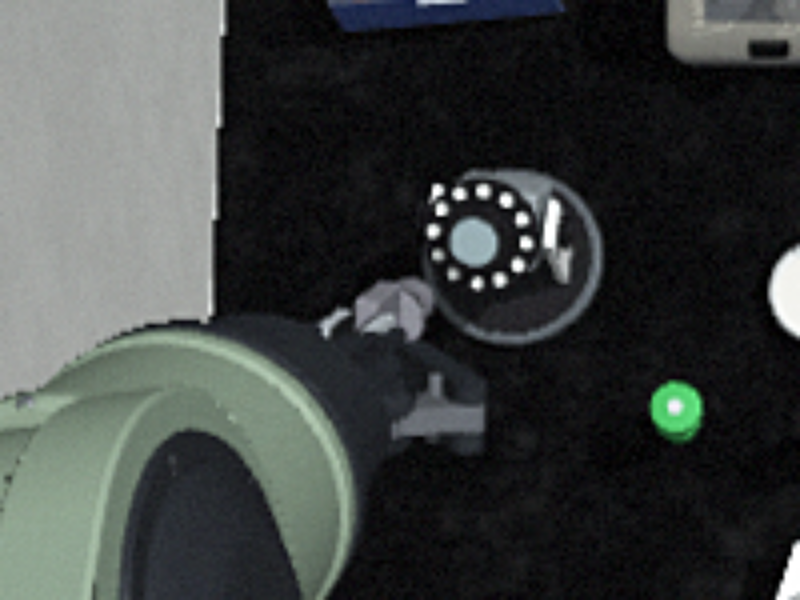

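Side view: the plug hangs from the fingers along the line of sight, stem from crop (390,270) to its tip at (408,325), with the lens at (485,525). The top view shows it above and towards the robot from the lens. I fit the stem to check the plug's pose in the hand.

```bash
cat > fit.py <<'E'
import sys
from h import *; from pose import *
from scipy.optimize import least_squares
f,d=sys.argv[1],float(sys.argv[2]); T0=F+n*d           # expected tip
c=load(f); W=cloud(c).reshape(-1,3); px=np.indices((420,560))[::-1].reshape(2,-1).T
ok=np.isfinite(W).all(1); W=W[ok]; px=px[ok]
X=np.cross(y,-n); D=W-T0; loc=np.column_stack([D@X,D@y,D@n])   # axes: X (level-perp), y level, n
rr=np.hypot(loc[:,0],loc[:,1]); m=(rr<22)&(loc[:,2]>-12)&(loc[:,2]<46); S=loc[m]
print("pts",len(S),"h hist",np.histogram(S[:,2],np.arange(-12,48,4))[0])
A=S[(S[:,2]>3)&(S[:,2]<30)]
def res(p):
    a=np.array([p[2],p[3],1]); a/=np.linalg.norm(a); q=A-[p[0],p[1],0]
    return np.linalg.norm(np.cross(q,a),axis=1)-10
r=least_squares(res,[0,0,0,0],loss="soft_l1",f_scale=2); J=np.linalg.inv(r.jac.T@r.jac)
print("off X,y",r.x[:2].round(2),"tilt deg",np.degrees(r.x[2:]).round(2),"n",len(A),"rms",np.sqrt(np.mean(res(r.x)**2)).round(2),"sd",(np.sqrt(np.diag(J))*[1,1,57.3,57.3]*2).round(2))
print("tip px expected",proj(c,T0).round(1),"head px",proj(c,T0+40*n).round(1))
u0,v0=np.int32(proj(c,T0))-14
sub=np.zeros((28,28),int); 
g=c["image"][v0:v0+28,u0:u0+28].astype(int).sum(-1)//3
print(u0,v0); print("\n".join(" ".join(f"{x:3d}" for x in row) for row in g))
E
python3 fit.py side2.npz 59.5
```

```text
pts 230 h hist [ 0  0  0 16 17 17 18 20 15 16 21 15 13 34]
off X,y [0.23 2.47] tilt deg [ 1.71 -0.93] n 117 rms 1.08 sd [0.73 0.74 2.19 2.26]
tip px expected [202.4 134.9] head px [196.3 118.3]
188 120
120  79  77  80  93 106 100 109 121 119 118 101  87  98 131 150 155 156 160 159 158 155 156 156 154 154 158 156
113  71  76  78  87  95 103 111 105  96  90  89  90  90 136 154 156 156 156 157 156 155 155 157 154 154 155 154
146 100  66  75  77  83  84  89  86  82  85  82  79  92  97 131 158 154 158 159 159 156 158 156 154 154 155 154
154 145 103  74  78  78  80  78  79  79  80  76  85  99  98 135 155 159 157 156 160 159 156 157 157 155 153 153
156 154 145 141 108  76  75  75  79  81  77  80  91  97  85 129 156 155 156 156 154 158 157 157 155 154 156 155
155 155 153 156 113  68  74  77  82  77  78  84  90  86  67  75 134 156 156 155 154 156 154 157 156 154 153 154
154 152 153 153 147 108  76  76  78  79  79  81  75  63  65  88 136 158 155 156 156 154 154 154 155 155 157 154
153 153 152 153 153 114  63  70  72  69  64  60  52  57  83 104 138 156 158 157 155 157 155 157 155 153 152 153
15
[... 1537 characters left out ...]
 153 153 154 153 151 156 155
158 155 158 157 157 155 154 156 154 154 156 156 156 158 159 158 157 155 155 154 154 154 157 155 156 154 156 155
159 157 153 159 156 155 154 155 157 156 154 156 155 154 156 155 155 155 157 152 154 155 153 154 156 155 155 157
154 155 155 157 156 155 156 156 156 155 158 158 157 155 155 154 154 154 154 153 154 154 156 156 156 156 157 153
157 156 157 157 157 154 157 159 156 157 157 159 159 156 156 155 156 154 153 155 153 155 152 153 154 157 158 158
158 156 157 156 156 156 155 155 155 155 158 155 157 159 155 156 153 155 154 154 153 151 155 155 155 154 154 156
158 157 156 155 157 157 154 154 154 156 153 157 157 156 155 155 154 156 155 154 155 152 152 156 154 156 158 156
```

The stem fit shows about 2 mm of lateral offset, which could be camera bias. I go to the show pose and measure the plug against the lens within the same images.

```bash
python3 - <<'E'
from workcell import *
from pose import *
import cv2
print(movel(F+n*50.5,max_speed=50,guard=10)); wait(.6)
s=read_state(); print(s["time"],s["finger_gap"],np.round(s["ft_force"],1),(s["eef_pos"]-F-n*50.5).round(2),np.round(s["tool_rot"].T@R,3)[2])
for k in("side","top"):
    cs=[camera(k) for _ in range(8)]; c=cs[0]; rz=np.stack([q["range_z"] for q in cs]).astype(float); rz[rz==0]=np.nan
    c["range_z"]=np.nan_to_num(np.nanmedian(rz,0)); c["image"]=np.mean([q["image"] for q in cs],0).astype(np.uint8); np.savez(k+"3.npz",**c)
    if k=="side": cv2.imwrite("pics/side3.png",cv2.resize(c["image"][120:225,150:290],(800,600),interpolation=cv2.INTER_CUBIC))
E
python3 fit.py side3.npz 0 | head -4; python3 fit.py top3.npz 0 | head -4
python3 - <<'E'
from h import *; from pose import *
for k in("side","top"):
    c=load(k+"3.npz"); W=cloud(c).reshape(-1,3); W=W[np.isfinite(W).all(1)]; D=W-L; h=D@n; X=np.cross(y,-n); a,b=D@X,D@y; r=np.hypot(a,b)
    m=(r<9)&(abs(h)<8); g=(r>20)&(r<28)&(h>-21)&(h<-9); q=np.linalg.lstsq(np.c_[a[g],b[g],np.ones(g.sum())],h[g],rcond=None)[0]
    print(k,"disc h",h[m].mean().round(2),m.sum(),"ring slopes deg X,y",np.degrees(q[:2]).round(2),"h",q[2].round(2),g.sum())
    im=c["image"].astype(int); u,v=np.int32(proj(c,L)); S=(im[...,0]-im[...,2]>8)&(im.sum(-1)>330)&(im.sum(-1)<600)
    num,l,st,ce=cv2.connectedComponentsWithStats(S[v-12:v+13,u-12:u+13].astype(np.uint8),connectivity=4); j=1+np.argmax(st[1:,4])
    pl=ce[j]+[u-12,v-12]; J=np.column_stack([proj(c,L+X)-proj(c,L),proj(c,L+y)-proj(c,L)])
    print("lens px",pl.round(2),"proj L",proj(c,L).round(2),"offset in lens plane X,y mm",np.linalg.solve(J,pl-proj(c,L)).round(2),st[j])
E
```

```text
False
8.9417 7.867306709844316 [ 0.3 -0.5 -0.8] [ 0.02 -0.    0.01] [-0.  0.  1.]
pts 201 h hist [ 0  0  0 12 14 16 16 15 15 16 20 12  7 32]
off X,y [0.62 2.87] tilt deg [ 0.27 -0.7 ] n 106 rms 0.48 sd [0.7  0.77 2.14 2.38]
tip px expected [210.8 157.8] head px [205.3 142.6]
196 143
pts 75 h hist [ 0  0  0  2  9  5  6  6  2  2  0  0  2 23]
off X,y [ 1.01 -0.55] tilt deg [-0.17 -1.47] n 30 rms 0.2 sd [1.35 1.43 5.76 5.97]
tip px expected [188.2 167.9] head px [183.4 172.1]
174 153
side disc h 0.26 40 ring slopes deg X,y [-1.08  2.21] h -15.24 155
lens px [220.11 185.34] proj L [221.08 185.6 ] offset in lens plane X,y mm [-0.16  2.53] [ 6  9 11  8 64]
top disc h 0.44 60 ring slopes deg X,y [-0.13 -0.08] h -15.04 253
lens px [196.96 160.14] proj L [196.57 160.64] offset in lens plane X,y mm [-1.12 -0.73] [  8   7  11  12 108]
```

View pics/side3.png

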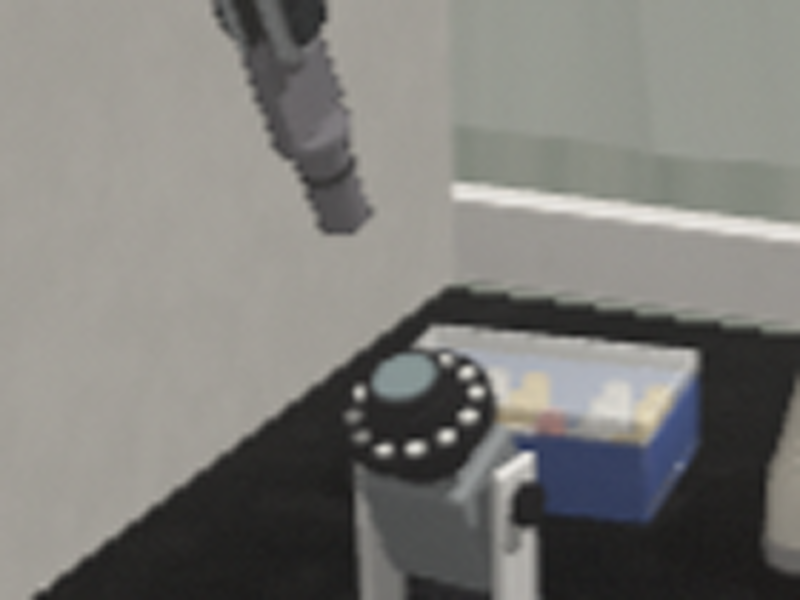

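The picture shows the tip at crop (343,220) straight in front of the lens at (404,376). Within each camera, plug and lens agree to 0.3 mm sideways. They differ by about 1 mm along X, so I trim that and hand in.

```bash
python3 - <<'E'
from workcell import *
from pose import *
X=np.cross(y,-n)
movel(F+n*50.8-1.2*X-0.3*y,max_speed=10); wait(.8)
s=read_state(); print(s["time"],s["finger_gap"],np.abs(s["qvel"]).max(),np.round(s["ft_force"],1),s["gripper_force"])
print(finish_job())
E
```

```text
10.8167 7.48810192029852 0.0010208787054163293 [0.1 0.7 0.4] 58.663201332092285
the job is handed in; nothing more can be done
None
```

I handed the job in at 10.8 s, holding the tab plug still with its tip face 80 mm in front of the lens, square to it and the tab upright. By my measurements it is within about 1 mm and 1–2°, and the arm met no unexpected contact force. I haven't seen a verdict.

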